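Register a bell blank in the marking jig and scribe it

TASK

Slide the wide wooden blank along the bench (do not lift it) until its long edge is pressed flush against the jig's long fence, and then along the fence until its end is pressed home against the short end stop; push firmly enough to seat it but do not ram the jig. With the blank seated in the corner, twist the jig's sprung knob clockwise all the way to its stop so that the scriber sweeps over the blank, then let it spring back by itself. Leave the blank seated, and do not disturb the other things on the bench.

Things in the scene. Friction and masses are not known exactly. Their poses are not given: they have to be found in the camera images.
- blank: loose plain pale wooden block, 150 (x) x 90 (y) x 36 (z) mm, 0.25 to 0.5 kg, with a dark pilot hole mark on top; too wide for a gripper, to be slid. Origin at the centre of its underside; x along its 150 mm length.
- jig: marking jig fixed to the bench. Origin: inner corner where the inner faces of fence and stop meet, at bench height. +x runs along the fence away from the stop, +y along the stop away from the fence. A seated blank has its centre at (75, 45) mm in this frame. The knob's post (green, 40 mm across, 40 mm high) is at (-50, 50) mm. The blank starts at +x, +y, off both faces, up to 20 degrees askew.
- fence: the jig's long aluminium fence: bar 240 mm long, 20 mm thick, 26 mm high; inner face in the jig's plane y = 0, from x = 0 to 240 mm. Same frame as the jig.
- stop: the jig's short aluminium end stop: bar 70 mm long (jig y 20 to 90 mm), 16 mm thick, 26 mm high; inner face in the jig's plane x = 0. Same frame as the jig.
- scriber (a joint): angle of the sprung knob and scriber, rad: 0 at rest, grows clockwise seen from above, to the stop at 1.2 rad; a spring drives it back to 0 (about 0.16 N m at the stop).
- knob_grip (a point): point on the knob's vertical axis, 78 mm above the bench, where to grip. The knob is an upright black bar 12 (x) x 50 (y) x 40 (z) mm, 52 to 92 mm above the bench; the point turns with it, y along the bar's 50 mm. Below it a flat steel scriber arm, 10 mm wide, 44 to 50 mm above the bench, reaches 95 mm from the axis to +y; it passes 4 mm above the blank.
- bell: bystander: dark turned bell standing upright, foot 90 mm wide, 110 mm high; origin under its centre
- shawm: bystander: slim turned wooden pipe standing upright, foot 72 mm wide, 220 mm high; origin under its centre
- offcut: bystander: small wooden offcut 80 x 45 x 30 mm beyond the fence; origin under its centre
- ferrule: bystander: brass ring, 60 mm wide, 22 mm high; origin under its centre
- gouge: bystander: wood-handled steel gouge, 200 mm long, lying along its x near the fence's open end, up to about 30 mm high
- brush: bystander: brush lying on the bench
- oil: bystander: amber oil bottle, 60 mm wide, 150 mm high
- wrench: bystander: steel tap wrench 300 mm long, 30 mm high, lying on the bench
Not all that is in view belongs to the job. Leave any grey or turquoise look-alike of the blank alone.

How it is judged:
By the outcome, as a careful person would: the job done as asked, in the order asked, and still so for the second after the job is handed in, with the robot touching nothing.
It also fails if it takes over 72 s, if anything falls off the work surface, if the arm or the gripper's body presses on something with over 40 N, if the wrist force passes 120 N, or if a joint passes its speed limit or range.

ROBOT

A 7-joint arm with a two-finger parallel gripper is mounted at the origin on the work surface. World frame = base frame: x ahead of the robot, y to its left, z up, the work surface at z = 0. Lengths are in m, angles in rad, forces in N, time in s.
With the tool pointing down it reaches from about 0.425 to 0.925 m from the base axis. Payload 6.8 kg.
Tool frame: the origin (TCP) lies on the front face of the gripper's body, between the roots of the fingers; the fingertips stand 73 mm ahead of it and the grasp point (between the pads) lies 54 mm ahead of it (env.nose_length is the distance from the TCP to the fingertips, in m); z points along the fingers, y is the direction in which the jaws open and shut (so a half turn about z gives the same grasp; the last joint's range is limited). The gripper opens to 85 mm and grips with 20 to 120 N. Pads are 22 mm wide; open, the fingers measure 114 mm over their backs; the gripper's body (76 mm by 85 mm) begins 54 mm behind the grasp point. The pads swing forward as they close: fully open they stand 13 mm farther back than shut.
Start: joints at [-1.435, 0.477, 0.022, 1.555, -0.011, 1.109, -0.083], TCP at [0.163, 0.655, 0.304] pointing down, gripper open.
Joint ranges: [-2.96, 2.96], [-0.34, 2.1], [-1.41, 1.46], [0.24, 2.44], [-1.37, 4.51], [0.17, 1.92], [-2.96, 2.96]. Speed limits (rad/s): [2.39, 2.39, 3.14, 3.14, 3.14, 3.14, 3.14].

INTERFACE

Orientations are given as a unit quaternion [w, x, y, z].
In Python, from cell import env, kin, camera, calibration, job gives the robot as it stands. The module is installed in compiled form; this text tells all that it offers. Calls block until the motion is done:
- env.reach(position, orientation): joint-space move of the TCP to a pose.
- env.movel(position, velocity=0.15, rot=None, stop_force=None): straight line of the TCP; rot=None keeps the orientation; velocity is the mean speed in m/s. With stop_force (N) it stops when the force on the tool has changed by that much, and returns True; else False.
- env.goto_joints(angles): joint-space move.
- env.grip(opening, f_grip=None): finger opening in m; f_grip is the grip in N (None keeps the last); returns when the fingers have stopped.
- env.dwell(seconds).
- kin.inverse_kinematics(position, orientation): joint angles nearest the present ones, or None.
- env.get_state(): the state.
- camera(name): name is "side" or "top" or "wrist"; returns (picture, depth): 384x512x3 uint8, blue, green, red; 384x512 float32, m along the optical axis (not along the pixel's ray), 0 where there is no reading.
- calibration(name): a dict with "fx", "fy", "cx", "cy" (pixels), "k1" (the pictures are not rectified: a ray, as slopes to the right and down, at radius r is drawn at 1 + k1 r^2 times it, then the intrinsics apply), "rvec" (rotation vector, rad) and "tvec" (3), from world to camera coordinates, as OpenCV has them. Camera axes: x right, y down, z forward; pixel columns grow to the right and rows downward; lengths in m; the calibration is good to about 2 mm. A picture is of the moment at which its call begins: read the wrist's pose just before it. calibration takes no time and is no camera call; for the wrist camera it gives the pose at the moment of the call.
A pose or a line that the arm cannot do raises env.PlanningError and nothing moves.
- job.job_done(): hands the job in, once; it reports no verdict.
The state is a dict: "time": time; "qpos": joint angles; "joint_velocities": joint speeds; "joint_torque": joint torques, N m; "tcp_pos": TCP position; "orientation": TCP orientation; "force": force on the tool from outside, world axes, zero at the start; "torque": the same for the moment, N m; "opening": finger opening in m.
Only numpy, scipy, OpenCV 4.12 (cv2) and the standard library are available. Lean on these libraries where they do the work, as an engineer would, in place of code of your own. Each camera call takes 0.05 s, during which the arm holds its last target. There are 200 camera calls.

## Working session

There is one attempt and no reset: what is moved stays moved. The work goes in short steps, each a Python script; the robot and the scene stay as the last script left them, time stands still between calls to the robot, and variables do not carry over. Pictures are saved under pics/ and viewed, about 8 in all and at most 12, crops included, and the job is handed in when it is done.

```bash
mkdir -p pics
python3 - <<'E'
from cell import env,camera,calibration
import cv2,numpy as np
for n in ("top","side"):
    p,d=camera(n); cv2.imwrite(f"pics/{n}0.png",p); np.savez(f"{n}0.npz",p=p,d=d)
    print(n,calibration(n))
s=env.get_state();print(s["time"],s["tcp_pos"],s["orientation"],s["force"],env.nose_length)
E
```

```text
top {'fx': 413.4052019992421, 'fy': 413.4052019992421, 'cx': 248.20483699035958, 'cy': 179.55208131447804, 'k1': -0.14939843225369867, 'rvec': array([ 2.16836724, -2.14967407,  0.13588836]), 'tvec': array([0.01450204, 0.55987646, 1.29485585])}
side {'fx': 405.1071927613716, 'fy': 405.1071927613716, 'cx': 252.7588021118133, 'cy': 198.40529992349144, 'k1': 0.02636712224088811, 'rvec': array([ 0.07651674, -2.89028547,  1.21635495]), 'tvec': array([0.5322277 , 0.09144913, 1.26073865])}
0.1 [0.16285901 0.65464642 0.30305433] [-3.37888628e-05  1.21593106e-01  9.92579707e-01 -8.00206312e-04] [ 1.10886561  0.1633138  -0.22044648] 0.0726
```

View pics/top0.png

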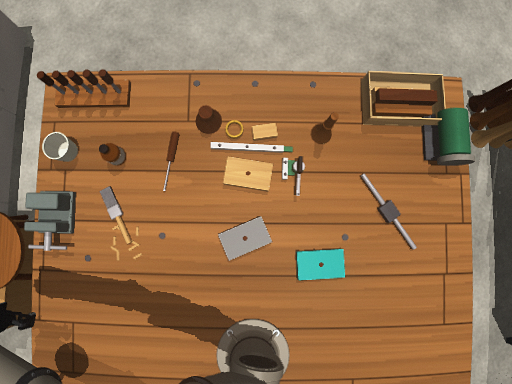

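View pics/side0.png

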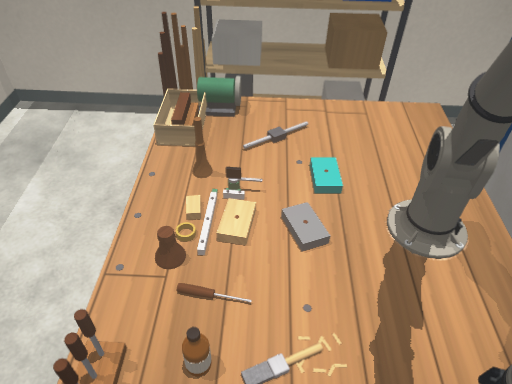

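Top view shows these candidates for the blank: pale block (248,173), grey (245,238), turquoise (320,264), and the offcut (265,130). The pale block at the jig matches: it has a pilot hole and lies next to the fence (210–292,147), the stop (286,168) and the knob (299,165). I'll measure it and check a crop.

```bash
cat > h.py <<'E'
import cv2,numpy as np
from cell import env,kin,camera,calibration,job
def cast(c,uv,z):
    """pixels -> world points on the plane at height z"""
    uv=np.atleast_2d(np.asarray(uv,float)); R=cv2.Rodrigues(c["rvec"])[0]; t=np.ravel(c["tvec"])
    K=np.array([[c["fx"],0,c["cx"]],[0,c["fy"],c["cy"]],[0,0,1]])
    n=cv2.undistortPoints(uv[:,None],K,np.array([c["k1"],0,0,0.]))[:,0]
    d=np.c_[n,np.ones(len(n))]@R; o=-R.T@t
    return o+d*((z-o[2])/d[:,2])[:,None]
def proj(c,P):
    K=np.array([[c["fx"],0,c["cx"]],[0,c["fy"],c["cy"]],[0,0,1]])
    return cv2.projectPoints(np.atleast_2d(np.asarray(P,float)),c["rvec"],c["tvec"],K,np.array([c["k1"],0,0,0.]))[0][:,0]
def rect(c,mask,z):
    """largest-blob contour cast to plane z, min-area rectangle: centre, (long,short), angle of long side"""
    cs=cv2.findContours(mask.astype(np.uint8),cv2.RETR_EXTERNAL,cv2.CHAIN_APPROX_NONE)[0]
    k=max(cs,key=cv2.contourArea)[:,0]
    P=cast(c,k,z)[:,:2]; (x,y),(w,h),a=cv2.minAreaRect((P*1000).astype(np.float32))
    if w<h: w,h,a=h,w,a+90
    return np.array([x,y])/1000,(w,h),(a+90)%180-90 if False else a%180
E
python3 - <<'E'
from h import *
f=np.load("top0.npz");p,d=f["p"],f["d"];c=calibration("top")
hsv=cv2.cvtColor(p,cv2.COLOR_BGR2HSV)
for uv in [(235,165),(245,180),(262,168),(240,147),(285,165),(290,149),(293,167),(200,200),(240,200)]: print(uv,hsv[uv[1],uv[0]],d[uv[1],uv[0]])
cr=p[100:220,170:350]; cv2.imwrite("pics/crop1.png",cv2.resize(cr,None,fx=4,fy=4,interpolation=cv2.INTER_CUBIC))
E
```

```text
(235, 165) [ 19 126 233] 1.330142
(245, 180) [ 17 130 227] 1.3314058
(262, 168) [ 17 135 223] 1.3357824
(240, 147) [ 13   9 243] 1.3573055
(285, 165) [ 20   6 243] 1.34846
(290, 149) [ 64  96 136] 1.3710709
(293, 167) [ 16  27 125] 1.3311428
(200, 200) [ 14 166 177] 1.3523403
(240, 200) [ 14 162 183] 1.3558066
```

View pics/crop1.png

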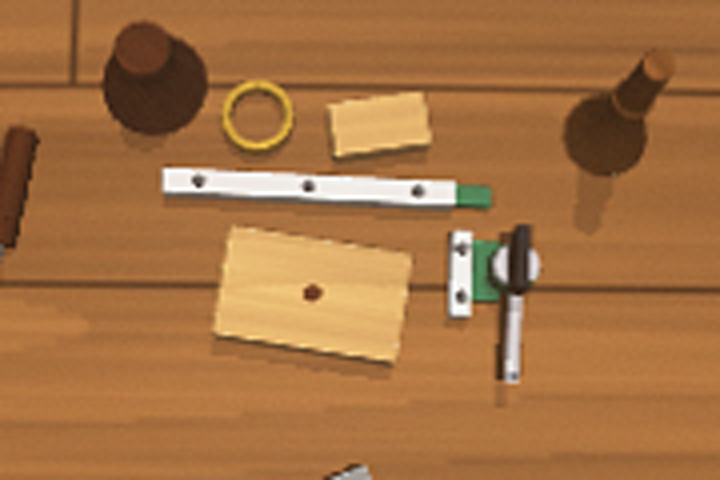

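The crop confirms it: pale blank with pilot hole at top pixel (248,173), fence to the upper side, stop at (285,168) and knob at about (299,165).

Run:
```python
from h import *
f=np.load("top0.npz");p=f["p"];c=calibration("top")
S=4; big=cv2.resize(p,None,fx=S,fy=S,interpolation=cv2.INTER_CUBIC)
H=cv2.cvtColor(big,cv2.COLOR_BGR2HSV)
def roi(m,x0,y0,x1,y1):
    o=np.zeros_like(m); o[y0*S:y1*S,x0*S:x1*S]=m[y0*S:y1*S,x0*S:x1*S]; return o
def R(m,z):
    k=max(cv2.findContours(m.astype(np.uint8),0,1)[0],key=cv2.contourArea)[:,0]
    P=cast(c,(k+.5)/S-.5,z)[:,:2]*1000
    (x,y),(w,h),a=cv2.minAreaRect(P.astype(np.float32)); return np.round([x,y,w,h,a],1)
w=(H[...,1]<60)&(H[...,2]>170)
pale=(H[...,1]<150)&(H[...,2]>205)&(H[...,0]<28)&(H[...,1]>60)
print("fence",R(roi(w,205,138,286,155),.026))
print("stop",R(roi(w,279,155,289,182),.026))
print("blank",R(roi(pale,215,154,277,193),.036))
print("offcut",R(roi(pale,248,120,280,140),.030))
dk=(H[...,2]<110)
print("knob",R(roi(dk,294,154,304,175),.092))
```

```text
fence [670.8  24.8 241.7  20.8  87.6]
stop [593.2 -99.6  17.9  55.2  89.9]
blank [581.3  20.9 150.5  89.1  81.4]
offcut [724.2 -32.1  44.9  79.8   9.2]
knob [ 5.991e+02 -1.355e+02  5.800e+01  3.040e+01  5.000e-01]
```

```bash
cat >> h.py <<'E'
from scipy.spatial.transform import Rotation as Ro
YAW=np.radians(87.6); O=np.array([.6558,-.0947])
EX=np.array([np.cos(YAW),np.sin(YAW)]); EY=np.array([-EX[1],EX[0]])
def W(x,y,z): # jig mm -> world
    return np.r_[O+(x*EX+y*EY)/1000,z/1000]
def J(P): d=(np.asarray(P)[:2]-O)*1000; return np.round([d@EX,d@EY],1)
def down(th): # tool down, jaws along world angle th
    q=Ro.from_matrix(np.c_[[-np.sin(th),np.cos(th),0],[np.cos(th),np.sin(th),0],[0,0,-1]]).as_quat()
    return q[[3,0,1,2]]
def best(P,th): # jaw half-turn that keeps joint 7 nearest zero
    c=[(abs(q[6]),t) for t in (th,th+np.pi) if (q:=kin.inverse_kinematics(P,down(t))) is not None]
    return down(min(c)[1])
def st(m):
    s=env.get_state(); print(m,"t%.1f"%s["time"],"jig",J(s["tcp_pos"]),"z%.4f"%s["tcp_pos"][2],"F",np.round(s["force"],1),"T",np.round(s["torque"],2),"q7 %.2f"%s["qpos"][6],"op %.3f"%s["opening"]); return s
E
python3 - <<'E'
from h import *
c=calibration("top")
print("shawm foot",cast(c,[321,135],.0),"bell",cast(c,[208,121],.0))
env.grip(.05)
P=W(112,165,200); env.reach(P,best(P,YAW)); st("above")
print(env.movel(W(112,165,86),.15,stop_force=8)); st("down")
print(env.movel(W(112,147,86),.06,stop_force=8))
print(env.movel(W(112,92,86),.03,stop_force=14)); st("pressed")
p,d=camera("wrist"); cv2.imwrite("pics/w1.png",p)
p,d=camera("top"); cv2.imwrite("pics/t1.png",p)
E
```

```text
shawm foot [[ 0.71736737 -0.2246196   0.        ]] bell [[0.76178085 0.15655978 0.        ]]
above t3.1 jig [113.  164.8] z0.1999 F [-0.1 -0.1 -0.3] T [0.01 0.01 0.01] q7 -1.13 op 0.050
False
down t4.0 jig [111.9 164.6] z0.0865 F [-0.1 -1.1  0.7] T [-0.02  0.    0.01] q7 -0.95 op 0.050
False
True
pressed t6.0 jig [111.6  97.9] z0.0852 F [-0.4  0.3 -0.6] T [ 0.   -0.04  0.04] q7 -0.99 op 0.050
```

View pics/w1.png

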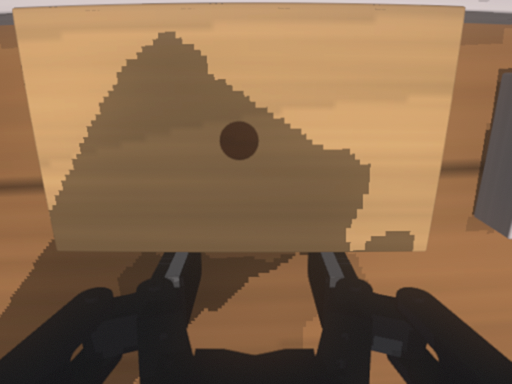

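Wrist view: the blank's long edge (row about 5) is up against the fence, its near edge (row 250) is square on both fingers, and the hole is at (239,140). Next is the push along the fence to the stop.

Run:
```python
from h import *
env.movel(W(112,115,86),.1); env.movel(W(112,125,150),.2)
P=W(222,50,150); env.reach(P,best(P,YAW+np.pi/2)); st("above")
print(env.movel(W(222,50,86),.12,stop_force=8)); st("down")
print(env.movel(W(203,50,86),.06,stop_force=8))
print(env.movel(W(150,50,86),.03,stop_force=14)); st("pressed")
p,d=camera("wrist"); cv2.imwrite("pics/w2.png",p)
env.movel(W(180,50,86),.1); env.movel(W(180,60,170),.2)
# press against the fence again
P=W(75,130,170); env.reach(P,best(P,YAW)); 
print(env.movel(W(75,130,86),.12,stop_force=8))
print(env.movel(W(75,88,86),.03,stop_force=14)); st("pressed2")
p,d=camera("wrist"); cv2.imwrite("pics/w3.png",p)
env.movel(W(75,115,86),.1);env.movel(W(75,130,200),.2); env.dwell(.2); st("up")
p,d=camera("wrist"); cv2.imwrite("pics/w4.png",p); c=calibration("wrist"); np.savez("w4.npz",p=p,d=d,**c)
p,d=camera("top"); cv2.imwrite("pics/t4.png",p)
a=np.hstack([cv2.resize(cv2.imread(f"pics/{n}.png"),(400,300)) for n in("w2","w3")])
t=cv2.resize(p[130:220,200:320],(400,300)); b=np.hstack([cv2.resize(cv2.imread("pics/w4.png"),(400,300)),t])
cv2.imwrite("pics/m.png",np.vstack([a,b]))
```

```text
above t7.9 jig [221.1  50.5] z0.1491 F [0.3 0.6 0.3] T [ 0.   -0.01 -0.06] q7 0.01 op 0.050
False
down t8.6 jig [221.8  49.7] z0.0863 F [-0.3 -0.6 -0.3] T [ 0.   -0.02  0.03] q7 0.05 op 0.050
False
True
pressed t10.4 jig [161.2  50.6] z0.0856 F [-0.1 -0.5  0.1] T [ 0.04 -0.01 -0.01] q7 0.15 op 0.050
False
True
pressed2 t14.3 jig [75.  97.9] z0.0853 F [ 0.9 -0.1  0.3] T [ 0.02 -0.04  0.01] q7 -0.95 op 0.050
up t15.6 jig [ 75.  130.5] z0.1989 F [ 0.4  0.6 -0.2] T [-0.01  0.01  0.  ] q7 -1.08 op 0.050
```

View pics/m.png

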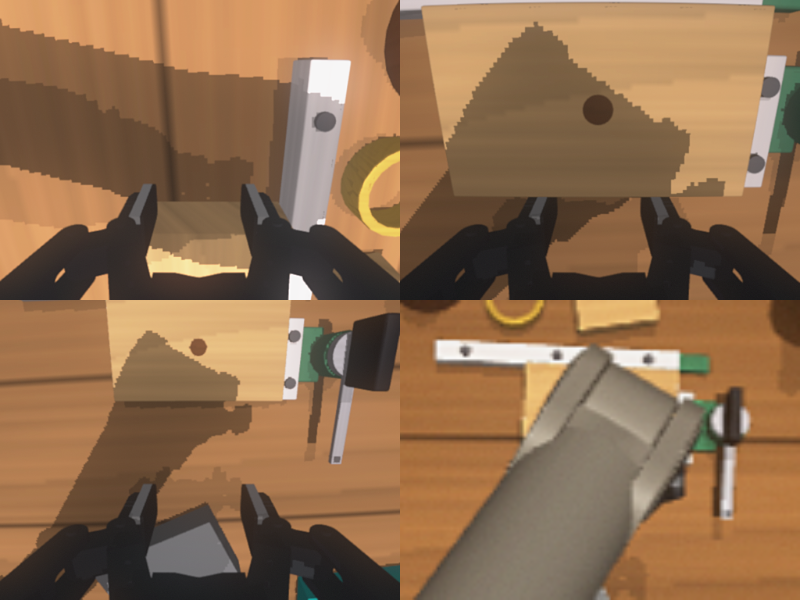

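Montage: the blank sits tight at the fence and appears to touch the stop (bottom left, stop at (293,345)). I'll take a closer look at the corner, and measure the knob from there too.

Run:
```python
from h import *
P=W(0,135,190); env.reach(P,best(P,YAW)); env.dwell(.3); st("look")
c=calibration("wrist"); p,d=camera("wrist"); cv2.imwrite("pics/w5.png",p); np.savez("w5.npz",p=p,d=d,**c)
for n,q in dict(corner=W(0,0,26),bc=W(0,90,36),seat=W(150,90,36),knob=W(-50,50,92),k1=W(-50,75,92),k2=W(-50,25,92)).items(): print(n,proj(c,q).round())
```

```text
look t16.4 jig [  1.1 134.7] z0.1899 F [0.2 0.2 0.3] T [-0.01 -0.07 -0.05] q7 -0.94 op 0.050
corner [[256. -13.]]
bc [[256. 133.]]
seat [[ 36. 134.]]
knob [[362.  66.]]
k1 [[357. 119.]]
k2 [[366.   9.]]
```

View pics/w5.png

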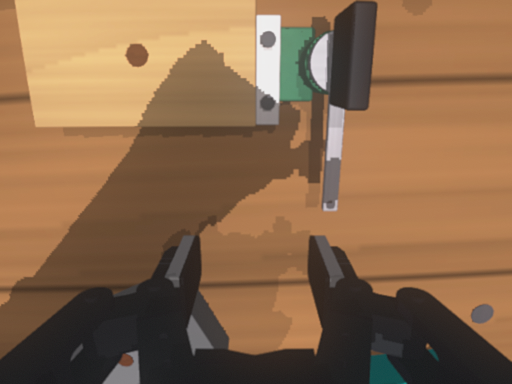

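The blank is flush against the stop: the joint at column 256 has no gap, and the corner at (256,127) was predicted at row 133. My frame is therefore about 3–4 mm off in y. I'll check the knob in an enhanced crop.

Run:
```python
from h import *
f=np.load("w5.npz"); p=f["p"]; c={k:f[k] for k in("fx","fy","cx","cy","k1","rvec","tvec")}
cr=p[0:130,230:400]; g=(255*(cr/255.)**.4).astype(np.uint8)
cv2.imwrite("pics/c5.png",cv2.resize(g,None,fx=4.5,fy=4.5,interpolation=cv2.INTER_CUBIC))
print("blank corner",J(cast(c,[256,127],.036)[0]))
d=f["d"];print(d[30:80:10,330:385:5].round(3)); print(proj(c,W(-50,54,36)))
```

```text
blank corner [ 0.  86.3]
[[0.201 0.183 0.172 0.161 0.155 0.153 0.153 0.152 0.155 0.238 0.237]
 [0.192 0.185 0.174 0.163 0.156 0.154 0.155 0.155 0.154 0.239 0.239]
 [0.193 0.185 0.173 0.165 0.156 0.157 0.156 0.155 0.155 0.24  0.24 ]
 [0.194 0.183 0.175 0.164 0.158 0.158 0.157 0.157 0.158 0.244 0.243]
 [0.197 0.186 0.174 0.165 0.159 0.158 0.159 0.158 0.159 0.245 0.245]]
[[334.32846044  76.54454979]]
```

View pics/c5.png

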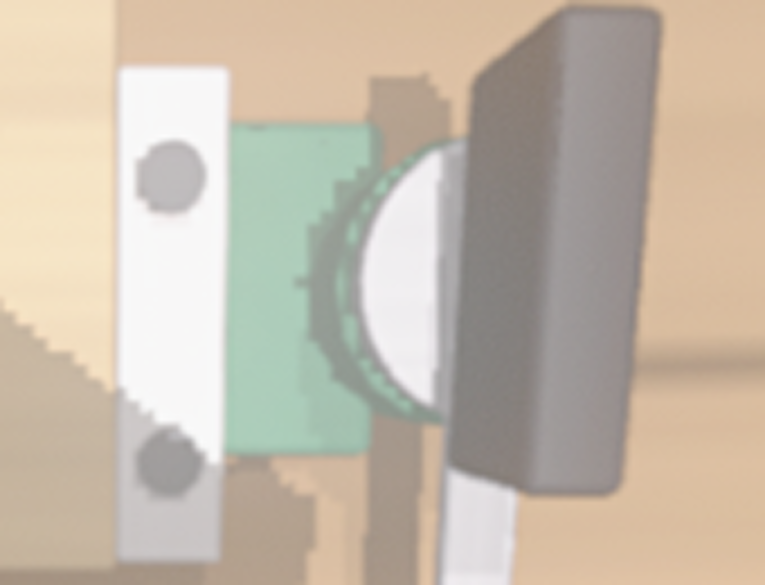

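Run:
```python
from h import *
f=np.load("w5.npz"); c={k:f[k] for k in("fx","fy","cx","cy","k1","rvec","tvec")}
k=cast(c,[(357.1,1.8),(376.7,1.8),(367.8,109.6),(347.3,109.6)],.092)[:,:2]
m=k.mean(0); v=(k[0]+k[1]-k[2]-k[3])/2; n=(k[1]+k[2]-k[0]-k[3])/2
print("centre jig",J(m),"len",np.linalg.norm(v),"w",np.linalg.norm(n),"bar dir deg",np.degrees(np.arctan2(v[1],v[0])),"jig -y",np.degrees(np.arctan2(*-EY[::-1])))
P=np.r_[m,.19]; th=YAW
o=best(P,th); env.reach(P,o); env.dwell(.2); st("above")
p,d=camera("wrist"); cv2.imwrite("pics/w6.png",p)
print("hit",env.movel(np.r_[m,.132],.1,stop_force=6)); st("at knob")
print([ (t,kin.inverse_kinematics(np.r_[m,.132],down(t))) for t in (th,th-.2,th+np.pi,th+np.pi-.2)])
```

```text
centre jig [-49.9  46. ] len 0.048505038878439335 w 0.009611028828977833 bar dir deg -2.862245127244313 jig -y -2.400000000000007
above t17.1 jig [-49.   46.7] z0.1899 F [ 0.   0.9 -0. ] T [ 0.02 -0.09 -0.03] q7 -0.90 op 0.050
hit False
at knob t17.9 jig [-50.3  45.9] z0.1321 F [-0.7 -0.8 -0. ] T [-0.02  0.03  0.06] q7 -0.85 op 0.050
[(np.float64(1.5289084247470326), array([ 0.10257159,  0.59437795,  0.0380541 ,  1.81178569, -0.03174021,
        0.73601565,  1.68654029])), (np.float64(1.3289084247470326), array([ 0.06503628,  0.59572963,  0.08895853,  1.81459855, -0.0744491 ,
        0.73448287,  1.52294065])), (np.float64(4.670501078336826), array([-0.44235343,  0.77162116,  0.83709977,  1.84944007, -0.74571939,
        0.86837589, -0.84533437])), (np.float64(4.4705010783368255), array([-0.46865823,  0.79599668,  0.88440409,  1.85098972, -0.79056426,
        0.89097493, -1.0087125 ]))]
```

View pics/w6.png

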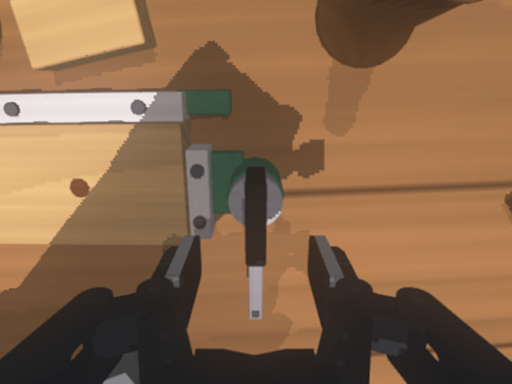

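The knob is centred between the fingers (column 256), and the blank is seated at both the fence and the stop. Clockwise means q7 decreasing. Now I'll grip and twist.

Run:
```python
from h import *
env.grip(.0,40); s=st("gripped"); q0=np.array(s["qpos"]); T0=s["torque"][2]
a=0
while a<1.32:
    a=a+.15 if a<.9 else a+.03
    q=q0.copy(); q[6]-=a; env.goto_joints(q); s=env.get_state(); 
    dT=s["torque"][2]-T0; print("%.2f dq %.3f dT %.2f F %s"%(a,q0[6]-s["qpos"][6],dT,np.round(s["force"],1)))
    if a>1.1 and abs(dT)>.7: break
st("end"); p,d=camera("wrist"); cv2.imwrite("pics/w7.png",p)
```

```text
gripped t18.3 jig [-49.7  45.7] z0.1326 F [-1.3  1.9  4. ] T [0.31 0.22 0.02] q7 -0.85 op 0.011
0.15 dq 0.146 dT -0.06 F [0.  0.4 1.2]
0.30 dq 0.294 dT 0.07 F [-0.6 -0.1  1. ]
0.45 dq 0.443 dT 0.09 F [-0.5 -1.4  1.1]
0.60 dq 0.592 dT 0.11 F [-1.6 -2.   1.2]
0.75 dq 0.742 dT 0.12 F [-1.9 -4.   1.5]
0.90 dq 0.892 dT 0.13 F [-3.3 -4.5  1.5]
0.93 dq 0.922 dT 0.10 F [-3.4 -5.7  1.4]
0.96 dq 0.952 dT 0.06 F [-3.2 -4.6  2.2]
0.99 dq 0.982 dT 0.09 F [-3.5 -4.1  1.2]
1.02 dq 1.012 dT 0.14 F [-3.2 -4.8  1.2]
1.05 dq 1.042 dT 0.07 F [-3.3 -4.8  1.3]
1.08 dq 1.072 dT 0.06 F [-2.8 -5.3  1.4]
1.11 dq 1.102 dT 0.15 F [-3.4 -5.2  1.9]
1.14 dq 1.132 dT 0.12 F [-3.9 -4.3  2.3]
1.17 dq 1.162 dT 0.12 F [-3.5 -5.6  1.8]
1.20 dq 1.192 dT 0.11 F [-4.4 -4.6  1. ]
1.23 dq 1.222 dT 0.62 F [-3.5 -5.4  2.3]
1.26 dq 1.251 dT 1.07 F [-3.8 -5.2  1.6]
end t22.9 jig [-50.5  46.3] z0.1327 F [-3.8 -5.2  1.6] T [-1.04  0.74  1.08] q7 -2.10 op 0.011
```

The torque jumped past 1.2 rad, so the knob is at its stop. I'll release it to spring back, lift clear and check.

Run:
```python
from h import *
env.grip(.085); env.dwell(1.0); s=st("open")
P=np.array(s["tcp_pos"]); P[2]=.25; env.movel(P,.15); 
P=W(0,135,230); env.reach(P,best(P,YAW)); env.dwell(.3); st("look")
c=calibration("wrist"); p,d=camera("wrist")
cv2.imwrite("pics/w8.png",p)
q=np.array(env.get_state()["qpos"]); q[0]-=1.2; env.goto_joints(q); env.dwell(.3); st("away")
t,_=camera("top"); cv2.imwrite("pics/t8.png",t); s_,_=camera("side")
f=np.vstack([np.hstack([cv2.resize(p,(400,300)),cv2.resize(t[130:220,200:320],(400,300),interpolation=cv2.INTER_CUBIC)]),np.hstack([cv2.resize(t,(400,300)),cv2.resize(s_,(400,300))])])
cv2.imwrite("pics/m8.png",f)
```

```text
open t24.7 jig [-49.7  45.7] z0.1326 F [-0.2 -0.4 -0.5] T [ 0.   -0.03  0.02] q7 -2.11 op 0.085
look t28.6 jig [1.00e-01 1.35e+02] z0.2299 F [-1.  -0.3 -0.1] T [ 0.01  0.01 -0.03] q7 1.01 op 0.085
away t31.1 jig [531.2 406.3] z0.2299 F [-1.   0.5 -0.2] T [0.03 0.02 0.04] q7 1.01 op 0.085
```

View pics/m8.png

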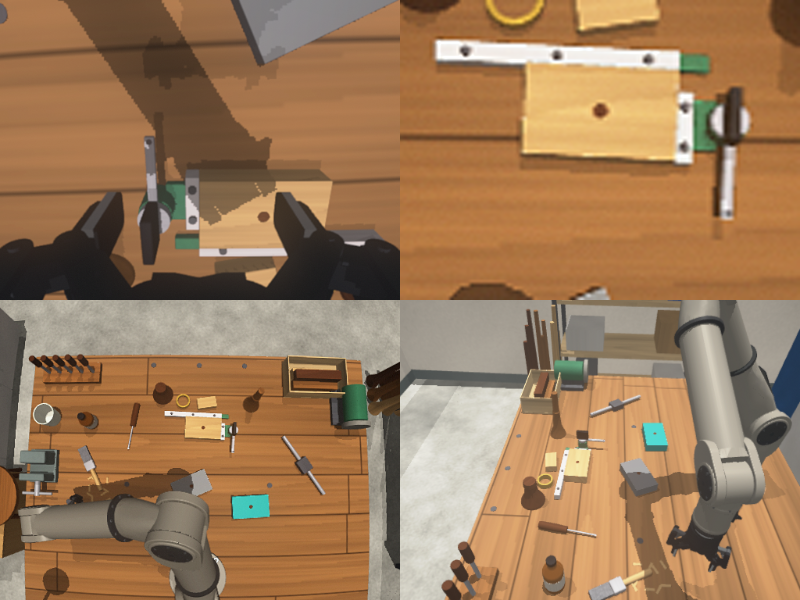

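Wrist and top views: the blank is still in the corner, the scriber is back at rest, and the arm is clear. One last numeric check covers blank squareness and any bystander movement.

Run:
```python
from h import *
a=np.load("top0.npz")["p"];b=cv2.imread("pics/t8.png");c=calibration("top")
df=(cv2.absdiff(a,b).max(2)>45).astype(np.uint8); n,_,s,ce=cv2.connectedComponentsWithStats(df)
print([(*map(int,s[i]),) for i in range(1,n) if s[i][4]>12])
H=cv2.cvtColor(b,cv2.COLOR_BGR2HSV); m=(H[...,1]<160)&(H[...,1]>60)&(H[...,2]>200)&(H[...,0]<28); m[:148]=0;m[195:]=0;m[:,:225]=0;m[:,284:]=0
r=rect(c,m,.036); print("blank",r,J(r[0]))
q0=a[217:262,217:273]; q1=b[217:262,217:273]; print("grey edges top-right same:",cv2.absdiff(a[214:232,240:275],b[214:232,240:275]).mean())
job.job_done(); print(env.get_state()["time"])
```

```text
[(224, 148, 60, 44, 1474), (23, 215, 259, 143, 15483), (0, 302, 36, 31, 527), (212, 322, 17, 5, 38), (226, 326, 13, 10, 50), (239, 327, 7, 5, 13), (230, 336, 43, 34, 640), (0, 345, 62, 39, 1352), (223, 351, 4, 12, 34), (277, 360, 7, 18, 78), (179, 364, 51, 20, 374), (241, 371, 31, 13, 176), (225, 373, 10, 11, 74)]
blank (array([ 0.61444788, -0.01804972]), (148.87974548339844, 88.92153930664062), 87.62603759765625) [74.9 44.5]
grey edges top-right same: 8.296825396825398
the job is handed in; nothing more can be done
the job is handed in; nothing more can be done
```

The job is done and handed in, a few seconds after the last clock reading of 31 s (limit 72 s). The blank is seated in the jig corner, and the scriber was swept to its stop and left to spring back.

**What I did:**
- **Seating:** I slid the blank flat along the bench to the fence, along the fence to the end stop, then pressed it to the fence once more. Each press stopped on a 14 N force change.
- **Knob:** I gripped it at 40 N and twisted clockwise to 1.25 rad. The torque jumped from about 0.1 to 1.07 N m just past 1.2 rad, so it reached its stop. I then opened the gripper, let it spring back untouched and moved the arm away.

**Last checks:**
- **Blank:** the final top view puts its centre at jig (74.9, 44.5) mm against (75, 45) mm wanted. Its angle is 87.6°, the same as the fence.
- **Scriber:** it is back at rest in the pictures.
- **Bystanders:** the before/after difference shows changes only at the blank and around the arm and its shadow. The grey look-alike was partly hidden by the arm, so I could only check it in part; the fingers stayed above it throughout.

**Disagreement:** the wrist camera put the blank's edge and the knob about 4 mm closer to the fence than the top camera did. I used the wrist measurement for gripping the knob. The contact distances at the two faces also differed by about 3 mm.

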